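# Take the cap off the air cleaner and stand it in the lid rack

### The job

Lift the loose yellow cap off the air-cleaner housing and stand it on edge in the empty leaning lid rack, grip fin facing out and skirt flat against the leaning plate. Lower it gently until it rests in the rack's V before you let go (do not drop it in or ram it), and leave everything else on the bench where it is.

Things in the scene. Friction and masses are not known exactly. Their poses are not given: they have to be found in the camera images.
- bowl: Air-cleaner housing, fixed: a 150 mm square plywood block 20 mm thick with a dark steel drum, 112 mm diameter, top at 105 mm, and a bright round neck, 98 mm diameter, up to the rim at 125 mm; a short outlet pipe sticks out along +x to 80 mm from the axis. Origin: centre of its underside, on the bench; z up.
- cap: Yellow round cap, 112 mm diameter, loose, about 0.2 kg: an upside-down pan 22 mm high, skirt 17 mm deep, 3 mm play round the housing's neck. On top a black upright grip fin, 60 mm long (cap's x), 12 mm thick (y), 36 mm high, centred. Origin: centre of the skirt's lower edge; z out of the top through the fin. Cap's top at z = 22 mm, fin's top at z = 58 mm.
- cap_grip (a point): Point in the middle of the fin's thickness and length, 48 mm above the cap's origin along its z (10 mm below the fin's top).
- rack: The empty lid rack, red steel, fixed: base plate 170 x 130 mm, 12 mm thick, from 55 mm in front of its origin (-x, the front) to 115 mm behind; a plate on it leans back 30 degrees from vertical and reaches 187 mm above the bench. Origin: on the bench.
- rack_back: Leaning plate of the empty rack, an open frame 110 x 200 mm, 6 mm thick, of 24 mm strips. Origin: middle of the lower edge of its front face; z up along the plate, y across, x into it (its face is x = 0, its front side -x). A cap standing in the rack with its skirt flat on the plate has its origin at x = 0, y = 0 and z between 85 and 125 mm (see the pocket).
- rack_pocket (a point): Point on the plate's face, 105 mm up. About here a V-shaped rest is clamped: two rails rising 40 degrees to each side, 34 mm deep, with a white lip in front 10 mm above them; the pocket from plate to lip is 32 mm. It may be clamped 20 mm lower to 20 mm higher than nominal, which is not reported: feel for it or look. A cap resting in the V has its centre 85 to 125 mm up the plate.
- rack_used: A second rack of the same make, fixed, in which a blue cap of the same shape already stands; it is full. Origin as for the empty rack; its blue cap stands up to about 155 mm above the bench and 60 mm out of its plate.
- spray: Bystander: pink spray bottle with red trigger head, 76 mm diameter, 220 mm tall. Origin: on its underside.
- additive: Bystander: yellow bottle, 70 mm diameter, 200 mm tall. Origin: on its underside.
- bolt_can: Bystander: closed steel can, 72 mm diameter, 80 mm tall. Origin: on its underside.
- element: Bystander: orange spare filter ring, 80 mm diameter, 50 mm tall. Origin: on its underside.
- wrench: Bystander: steel wrench, 160 mm long, lying flat. Origin: on its underside, near its middle.
- driver: Bystander: screwdriver, 200 mm long, lying flat. Origin: on its underside, near its middle.
- socket_tray: Bystander: open red plastic tray, 120 x 170 x 30 mm. Origin: on its underside.
Things that resemble listed ones, but are neither listed nor needed, are in the scene too. Leave any green or turquoise look-alike of the bowl alone.

How it is judged:
By the outcome, as a careful person would: the job done as asked, in the order asked, and still so for the second after the job is handed in, with the robot touching nothing.
It also fails if it takes over 50 s, if anything falls off the work surface, if the arm or the gripper's body presses on something with over 40 N, if the wrist force passes 120 N, or if a joint passes its speed limit or range.

### The arm

A 6-joint arm with a two-finger parallel gripper is mounted at the origin on the work surface. World frame = base frame: x ahead of the robot, y to its left, z up, the work surface at z = 0. Lengths are in mm, angles in rad, forces in N, time in s.
With the tool pointing down it reaches from about 400 to 925 mm from the base axis. Payload 12.5 kg.
Tool frame: the origin (TCP) lies midway between the tips of the shut fingers; the grasp point (between the pads) lies 19 mm behind it; z points along the fingers, y is the line along which they close (so a half turn about z gives the same grasp; the last joint's range is limited). The gripper opens to 95 mm and grips with 3 to 60 N. Pads are 20 mm wide; open, the fingers measure 119 mm over their backs; the gripper's body (75 mm by 180 mm) begins 59 mm behind the grasp point.
Start: joints at [-1.34, 0.491, 1.559, -0, 1.092, -0.106], TCP at [206.566, -589.896, 214.661] pointing down, gripper open.
Joint ranges: [-3.1, 3.1], [-0.84, 2.19], [0.05, 2.79], [-1.13, 4.28], [0.06, 2.93], [-2.69, 2.69]. Speed limits (rad/s): [2.22, 2.22, 2.79, 3.14, 3.14, 3.14].

### API

Orientations are given as [roll, pitch, yaw] about the fixed x, y, z axes, in that order (R = Rz(yaw) Ry(pitch) Rx(roll)).
In Python, from cell import env gives the robot as it stands.
- The arm moves only by the shell command python3 -m inch 'ROWS'. ROWS is JSON, a list of rows, each a list of 7 numbers: the turn, a rotation vector about the tool's x, y, z in rad, then the shift along the tool's x, y, z in cm, then the closure, from -1 (fully open) to 1 (shut). A call has 1 to 20 rows; each row shifts and turns the commanded pose from where the row before left it, along the tool's axes as they then stand; what a row does not reach is not made up. A row lasts 1/8 s, in which the tool goes at most 62.5 mm and 10.7 degrees, less where a joint would pass 70% of its speed; a pose out of reach is approached as far as the arm can. A call with a gripper value outside its range is refused whole. The fingers move at their own pace and stop on an object; the grip force is fixed at half the most. Time passes only in rows, so rows that do not move let the fingers close. It gives the time, the measured TCP pose, the force, the opening and the grip force at its end, in the units of the state.
- env.state(): the state, without advancing time (a new reading comes with each control period).
- env.read_camera(name): name is "side" or "top" or "wrist"; returns a dict with "img" (400x640x3 uint8, red, green, blue), "depth" (400x640 float32, mm along the optical axis (not along the pixel's ray), 0 where there is no reading), "fx", "fy", "cx", "cy" (pixels), "position" and "orientation" of the camera in the world. Camera axes: x right, y down, z forward; pixel columns grow to the right and rows downward; lengths in mm; the calibration is good to about 2 mm. A picture is of the moment at which its call begins.
- env.job_done(): hands the job in; it is judged then, once.
Trained networks look in a picture, given as the dict that the camera call returned (one of the last four; its "shot" number tells which), for a name from the list of things; names that differ only in an ending like _2 or _b are one class to them, and where a whole thing is asked for, a point or a joint stands for the part that bears it (a point fixed in the world has none). Each returns a list of dicts, best first, with "score" (0 to 1); they miss things now and then, are a little off and sometimes report something else, mostly with a low value. They report only what shows in the picture. A call takes as long as a camera call. They do not tell look-alikes from the thing itself.
- env.find_in(picture, target): "centre" ([x, y, z] in mm, in the coordinates of the camera as it stood for that picture, good to about 4 mm: the middle of the surface that is visible of it).
- env.trace(picture, target): "mask" (400x640 bool, what is visible of it).
The state is a dict: "t": time; "joints": joint angles; "qvel": joint speeds; "tau": joint torques, N m; "eef_pos": TCP position; "tcp_rot": TCP orientation; "ft_force": force on the tool from outside, world axes, zero at the start; "moment": the same for the moment, N m; "opening": opening from 0.0 (shut) to 1.0 (fully open); "grip_force": force on a finger pad.
Only numpy, scipy, OpenCV 4.12 (cv2) and the standard library are available. Lean on these libraries where they do the work, as an engineer would, in place of code of your own. Each camera call takes 0.05 s, during which the arm holds its last target. There are 200 camera calls.

## Working session

There is one attempt and no reset: what is moved stays moved. The work goes in short steps, Python scripts to look and compute and a shell command to move; the robot and the scene stay as the last step left them, time stands still between calls to the robot, and variables do not carry over. Pictures are saved under pics/ and viewed, at most 10 in all, crops included, and the job is handed in when it is done.

```bash
mkdir -p pics; ls
cat > h.py <<'E'
import numpy as np, cv2
from scipy.spatial.transform import Rotation as R
from cell import env
def Rm(o):
    return R.from_euler('xyz',o).as_matrix()
def cloud(p):
    v,u=np.mgrid[0:400,0:640]; d=p['depth']
    c=np.stack([(u-p['cx'])/p['fx']*d,(v-p['cy'])/p['fy']*d,d],-1)
    return c@Rm(p['orientation']).T+np.array(p['position'])
def save(p,n): cv2.imwrite('pics/'+n,p['img'][:,:,::-1])
def w(p,c): return Rm(p['orientation'])@np.array(c)+np.array(p['position'])
E
python3 - <<'E'
from h import *
for n in ['top','side']:
    p=env.read_camera(n); save(p,n+'1.png'); print(n,p['position'],p['orientation'],p['fx'])
    for t in ['cap','cap_grip','bowl','rack','rack_back','rack_pocket','rack_used']:
        for r in env.find_in(p,t)[:3]: print(t,round(r['score'],2),w(p,r['centre']).round())
print(env.state())
E
```

```text
pics
top [ 349.17041479   13.76815698 1625.54367281] [-3.02692552 -0.01116846 -1.58729383] 478.9655017934576
cap 0.86 [ 517. -273.  130.]
cap_grip 0.6 [ 511. -270.  135.]
bowl 0.86 [ 489. -234.   23.]
bowl 0.84 [ 300. -218.   23.]
bowl 0.68 [563. 294.  90.]
rack 0.59 [564.  17.  40.]
rack_back 0.87 [554.  15.  86.]
rack_back 0.37 [ 510. -271.  132.]
rack_pocket 0.87 [559.  15.  84.]
rack_pocket 0.19 [ 511. -268.  132.]
rack_used 0.83 [563. 294.  91.]
rack_used 0.61 [ 420. -130.   50.]
side [  429.93608342 -1255.84340646  1219.60140672] [-2.28988468 -0.0226213  -0.0521741 ] 477.54907897647234
cap 0.61 [ 516. -290.  132.]
cap_grip 0.69 [ 514. -290.  132.]
bowl 0.62 [ 318. -509.   75.]
bowl 0.59 [ 255. -278.   72.]
bowl 0.58 [ 513. -326.   19.]
rack 0.92 [563.  -5.  15.]
rack_back 0.68 [549.  17.  79.]
rack_pocket 0.63 [549.  12.  78.]
rack_pocket 0.54 [ 422. -153.   46.]
rack_pocket 0.25 [399. 118.  69.]
rack_used 0.63 [577. 285.  74.]
{'t': 0.8, 'joints': array([-1.33959023e+00,  4.90910411e-01,  1.55889651e+00, -1.16121134e-05,
        1.09167439e+00, -1.05586212e-01]), 'qvel': array([-0.00072913,  0.00032364, -0.00046981, -0.00200859,  0.00077947,
        0.00175325]), 'tau': array([-2.48590157e-03, -6.12426567e+01, -2.58427906e+01,  6.91648177e-02,
        4.45451250e-02, -4.27504415e-05]), 'eef_pos': array([ 206.57123111, -589.90321219,  214.65567788]), 'tcp_rot': array([3.14148302e+00, 2.19820914e-05, 3.36797663e-01]), 'ft_force': array([ 0.18590877,  0.28130189, -0.68802057]), 'moment': array([0.00562693, 0.01272923, 0.0146532 ]), 'grip_force': 0.0, 'opening': 1.002601903379328}
```

View pics/top1.png

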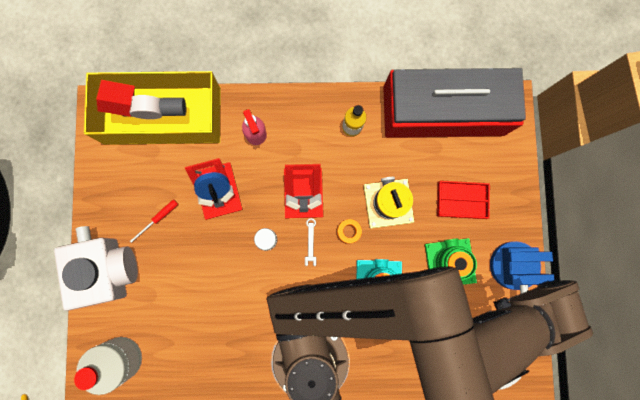

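View pics/side1.png

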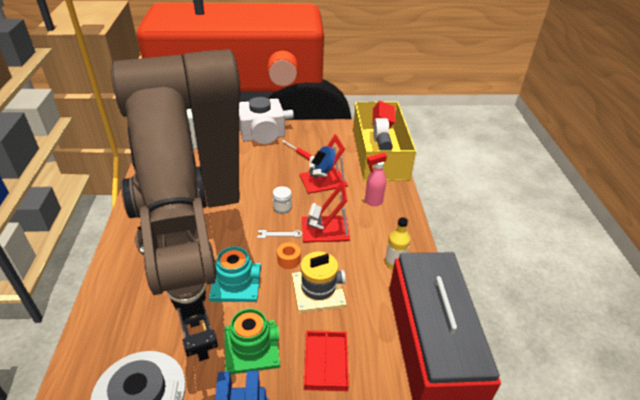

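Top view: the yellow cap is at (394,201) with its fin running from (388,192) to (402,210). The empty rack is at (303,190) with its white V towards the robot, and the used rack is at (213,187). The side view agrees with this layout.

Run:
```python
from h import *
for n in ['top','side']:
    p=env.read_camera(n); c=cloud(p); im=p['img'].astype(int)
    box=(abs(c[...,0]-520)<100)&(abs(c[...,1]+275)<100)
    hsv=cv2.cvtColor(p['img'],cv2.COLOR_RGB2HSV)
    f=box&(c[...,2]>152)&(c[...,2]<180)
    q=c[f]; m=q.mean(0); d=q[:,:2]-m[:2]; U,S,V=np.linalg.svd(d,full_matrices=False)
    pr=d@V.T
    print(n,'fin n',len(q),'mean',m.round(1),'dir',np.degrees(np.arctan2(V[0,1],V[0,0])).round(1),'ext',np.ptp(pr,axis=0).round(1),'mid',(m[:2]+((pr.max(0)+pr.min(0))/2)@V).round(1),'zmed',np.median(q[:,2]).round(1))
    t=box&(c[...,2]>122)&(c[...,2]<140)&(hsv[...,0]>20)&(hsv[...,0]<35)&(hsv[...,1]>120)
    q=c[t]; (x,y),r=cv2.minEnclosingCircle(q[:,:2].astype(np.float32)); print('disc',x,y,r,np.median(q[:,2]))
    red=((hsv[...,0]<8)|(hsv[...,0]>172))&(hsv[...,1]>120)
    for nm,cy in [('rack',15),]:
        bx=(abs(c[...,0]-570)<150)&(abs(c[...,1]-cy)<125)
        b=bx&red&(c[...,2]>4)&(c[...,2]<18); q=c[b][:,:2].astype(np.float32); r=cv2.minAreaRect(q)
        print(nm,'base',r,cv2.boxPoints(r).round().tolist(),len(q))
        b=bx&red&(c[...,2]>25); q=c[b]
        print('plate pts',len(q),q.min(0).round(),q.max(0).round())
        wh=bx&(hsv[...,1]<60)&(hsv[...,2]>120)&(c[...,2]>25)
        q=c[wh]; print('white',len(q),q.mean(0).round(1),q.min(0).round(),q.max(0).round())
    np.savez(n,c=c,img=p['img'])
p=env.read_camera('top')
big=np.hstack([cv2.resize(np.load(n+'.npz')['img'][a:b,e:g],(400,400),interpolation=2)  for n,a,b,e,g in [('top',150,230,263,343),('side',175,255,290,370)]])
cv2.imwrite('pics/crop1.png',big[:,:,::-1])
```

```text
top fin n 92 mean [ 515.5 -272.1  164.2] dir -160.4 ext [59.3 14.2] mid [ 516.1 -272.6] zmed 164.9
disc 515.4365844726562 -273.192138671875 56.572975158691406 130.64775631347288
rack base ((555.406005859375, 16.624248504638672), (167.18307495117188, 130.10020446777344), 1.1943228244781494) [[470.0, 80.0], [473.0, -50.0], [640.0, -47.0], [638.0, 83.0]] 886
plate pts 627 [490. -42.  26.] [623.  71. 191.]
white 266 [510.9  26.5  67.8] [421. -39.  39.] [545. 138.  94.]
side fin n 120 mean [ 517.4 -279.6  163.2] dir -161.8 ext [59.7 18.9] mid [ 516.5 -277.8] zmed 164.4
disc 517.9729614257812 -277.06231689453125 57.89645767211914 131.7560659423823
rack base ((558.8956298828125, 38.83625793457031), (171.17295837402344, 192.07559204101562), 1.2257663011550903) [[471.0, 133.0], [475.0, -59.0], [647.0, -55.0], [642.0, 137.0]] 786
plate pts 434 [490. -47.  26.] [626.  73. 191.]
white 292 [513.5  36.   65.4] [422. -49.  28.] [632. 139. 141.]
```

View pics/crop1.png

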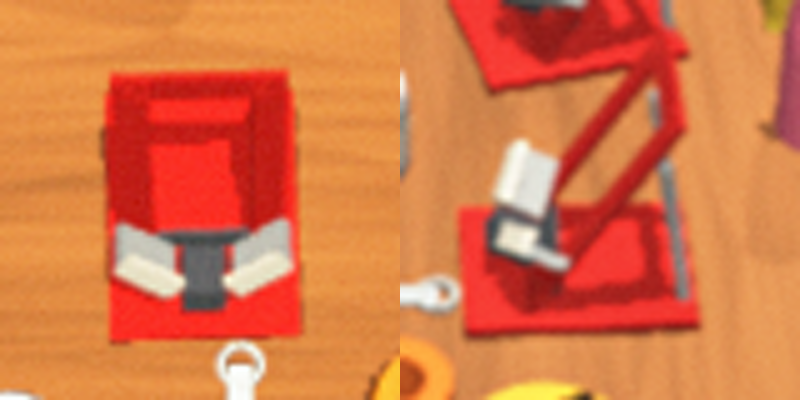

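The crop shows the empty rack facing the robot, with two grey rails and cream lips in a V and a dark clamp block at its middle. Next I'll fit the plate and find the V height.

Run:
```python
from h import *
yaw=np.radians(1.2)
X=np.array([np.cos(yaw)*np.cos(np.pi/6),np.sin(yaw)*np.cos(np.pi/6),-np.sin(np.pi/6)])
Y=np.array([-np.sin(yaw),np.cos(yaw),0]); Z=np.cross(X,Y); print(Z)
for n in ['top','side']:
    f=np.load(n+'.npz'); c=f['c']; hsv=cv2.cvtColor(f['img'],cv2.COLOR_RGB2HSV)
    red=((hsv[...,0]<8)|(hsv[...,0]>172))&(hsv[...,1]>120)
    bx=(abs(c[...,0]-555)<95)&(abs(c[...,1]-16)<72)
    q=c[bx&red&(c[...,2]>95)]; A=np.c_[q[:,1:],np.ones(len(q))]
    k=np.ones(len(q),bool)
    for _ in range(6):
        s=np.linalg.lstsq(A[k],q[k,0],rcond=None)[0]; r=q[:,0]-A@s; k=abs(r)<3
    print(n,'plane x=a y+b z+c',s.round(3),k.sum(),len(q),'lean',np.degrees(np.arctan(s[1])).round(1))
    x0=np.median(q[k]@X)
    # origin: z=12 on plane
    y0=(q[k]@Y); print('yrange',y0.min(),y0.max(),np.median((q[k]@X)),'spread',np.std(q[k]@X))
    a=np.linalg.solve(np.array([X,Y,[0,0,1]]),[x0,(y0.min()+y0.max())/2,12]); print('rack_back origin',a.round(1))
    print('top z in plate', ((q[k]-a)@Z).max())
    g=bx&(hsv[...,1]<90)&(c[...,2]>25)&(c[...,0]<570)
    P=(c[g]-a)@np.array([X,Y,Z]).T; v=hsv[g][:,2]
    o=np.lexsort((P[:,0],P[:,1].round(-1)))
    for b in range(-60,70,10):
        m=(P[:,1]>=b)&(P[:,1]<b+10)
        if m.any():
            L=m&(P[:,0]<-30)&(v>150);Ra=m&(P[:,0]>-28)&(P[:,0]<-5)
            print(b,m.sum(),'lip x/z',P[L][:,[0,2]].min(0).round() if L.any() else '',P[L][:,[0,2]].max(0).round() if L.any() else '','rail z',np.percentile(P[Ra][:,2],[10,50,90]).round() if Ra.any() else '')
```

```text
[0.49989034 0.01047121 0.8660254 ]
top plane x=a y+b z+c [-3.00000e-03  5.73000e-01  5.10942e+02] 367 478 lean 29.8
yrange -50.199571024412464 58.839669490610014 442.08603240627764 spread 1.4831776919244262
rack_back origin [517.2  15.2  12. ]
top z in plate 206.94229002127153
-60 16 lip x/z [-38.  53.] [-31.  61.] rail z [55. 57. 64.]
-50 35 lip x/z [-43.  40.] [-34.  71.] rail z [50. 55. 58.]
-40 32 lip x/z [-40.  34.] [-33.  59.] rail z [41. 48. 50.]
-30 39 lip x/z [-43.  30.] [-32.  53.] rail z [35. 36. 41.]
-20 28 lip x/z [-39.  31.] [-31.  46.] rail z [28. 29. 34.]
-10 45 lip x/z   rail z [28. 31. 37.]
0 47 lip x/z   rail z [29. 31. 35.]
10 25 lip x/z [-44.  40.] [-34.  52.] rail z [29. 33. 34.]
20 35 lip x/z [-40.  28.] [-34.  55.] rail z [32. 36. 42.]
30 34 lip x/z [-42.  36.] [-31.  63.] rail z [38. 45. 48.]
40 32 lip x/z [-41.  47.] [-34.  72.] rail z [48. 52. 56.]
50 30 lip x/z [-40.  47.] [-32.  71.] rail z [54. 57. 62.]
side plane x=a y+b z+c [-1.20000e-02  5.72000e-01  5.10974e+02] 212 286 lean 29.8
yrange -58.46137590844929 56.26201336900801 441.7658952794917 spread 1.3484737322728513
rack_back origin [516.9   9.7  12. ]
top z in plate 206.14774563247585
-60 23 lip x/z [-41.  55.] [-34.  66.] rail z [54. 58. 63.]
-50 19 lip x/z [-42.  45.] [-32.  68.] rail z [50. 57. 59.]
-40 8 lip x/z [-40.  39.] [-37.  56.] rail z 
-30 7 lip x/z [-40.  30.] [-34.  52.] rail z [27. 27. 27.]
-20 18 lip x/z [-40.  36.] [-36.  48.] rail z [14. 17. 27.]
-10 16 lip x/z   rail z [13. 15. 32.]
0 15 lip x/z   rail z [32. 33. 35.]
10 20 lip x/z [-38.  39.] [-34.  43.] rail z [30. 32. 33.]
20 39 lip x/z [-41.  35.] [-33.  57.] rail z [33. 35. 42.]
30 47 lip x/z [-40.  37.] [-33.  64.] rail z [35. 44. 49.]
40 38 lip x/z [-38.  46.] [-34.  68.] rail z [48. 55. 60.]
50 18 lip x/z [-37.  52.] [-31.  68.] rail z [54. 60. 61.]
```

Fit result: the plate leans 30° and its lower edge is at about (517, 15, 12). The V apex is about 15 mm up the plate, so a resting cap would be centred about 88 mm up. The fin runs at about 19°, the same as the tool yaw, so I'm moving above it.

```bash
python3 -m inch '[[0,0,0,3.96,-1.96,0,-1],[0,0,0,3.96,-1.96,0,-1],[0,0,0,3.96,-1.96,0,-1],[0,0,0,3.96,-1.96,0,-1],[0,0,0,3.96,-1.96,0,-1],[0,0,0,3.96,-1.96,0,-1],[0,0,0,3.96,-1.96,0,-1],[0,0,0,3.96,-1.96,0,-1],[0,0,0,3.96,-1.96,0,-1],[0,0,0,3.96,-1.96,0,-1],[0,0,0,0,0,0,-1]]'
python3 - <<'E'
from h import *
p=env.read_camera('wrist'); save(p,'wrist1.png'); c=cloud(p)
f=(c[...,2]>150)&(c[...,2]<175)&(abs(c[...,0]-516)<50)&(abs(c[...,1]+274)<50); q=c[f]
print(len(q)); 
if len(q)>20:
    r=cv2.minAreaRect(q[:,:2].astype(np.float32)); print(r,np.median(q[:,2]))
for r in env.find_in(p,'cap_grip')[:2]: print(r['score'],w(p,r['centre']))
print(env.state()['joints'])
E
```

```text
t: 2.33
eef_pos: [517.0, -272.0, 214.6]
tcp_rot: [3.142, -0.0, 0.34]
ft_force: [-0.2, -1.1, -0.1]
opening: 0.997
grip_force: 0.0
1184
((514.6656494140625, -273.8161315917969), (59.895225524902344, 11.700181007385254), 19.513660430908203) 165.85764369049141
0.83 [ 521.00694385 -270.0502974   130.28873024]
0.65 [ 550.80572262 -495.73058874    5.94545988]
[-6.01346387e-01  4.32355979e-01  1.66285369e+00 -2.77778605e-04
  1.04658081e+00  6.31735245e-01]
```

```bash
python3 -m inch '[[0,0,0,-0.28,0.1,2,-1],[0,0,0,0,0,2.2,-1],[0,0,0,0,0,2.2,-1],[0,0,0,0,0,1.3,-1],[0,0,0,0,0,0,1],[0,0,0,0,0,0,1],[0,0,0,0,0,0,1],[0,0,0,0,0,0,1],[0,0,0,0,0,0,1],[0,0,0,0,0,0,1],[0,0,0,0,0,0,1],[0,0,0,0,0,0,1]]'
```

```text
t: 3.92
eef_pos: [513.2, -275.9, 137.6]
tcp_rot: [3.142, 0.0, 0.337]
ft_force: [0.4, 0.7, -0.8]
opening: 0.22
grip_force: 0.0
```

```bash
python3 -m inch '[[0,0,0,0,0,0,1],[0,0,0,0,0,0,1],[0,0,0,0,0,0,1],[0,0,0,0,0,0,1]]'; python3 -m inch '[[0,0,0,0,0,-0.5,1],[0,0,0,0,0,-1,1],[0,0,0,0,0,-2,1],[0,0,0,0,0,-3,1],[0,0,0,0,0,-3,1],[0,0,0,0,0,-3,1],[0,0,0,0,0,-2,1],[0,0,0,0,0,0,1]]'; python3 -c "
from h import *;print(env.state()['joints'])"
```

```text
t: 4.42
eef_pos: [513.2, -275.9, 137.6]
tcp_rot: [3.142, 0.0, 0.337]
ft_force: [0.2, 1.1, 0.5]
opening: 0.122
grip_force: 30.0
t: 5.42
eef_pos: [513.5, -276.1, 284.4]
tcp_rot: [3.139, -0.002, 0.337]
ft_force: [-0.1, 0.5, -1.9]
opening: 0.127
grip_force: 30.0
[-6.06573759e-01  3.66918615e-01  1.57217961e+00 -7.63367750e-05
  1.19924620e+00  6.27403310e-01]
```

```bash
cat >> h.py <<'E'
yaw=np.radians(1.2)
X=np.array([np.cos(yaw)*np.cos(np.pi/6),np.sin(yaw)*np.cos(np.pi/6),-np.sin(np.pi/6)])
Y=np.array([-np.sin(yaw),np.cos(yaw),0]); Z=np.cross(X,Y)
O=np.array([517,15.,12])
T=np.c_[Z,-Y,X]
# cap centre offset from TCP in tool frame: along x +2, z +29.6
def tcp_for(x,y,z): return O+T@(np.array([z,-y,x])-np.array([2,0,29.6]))
def plan(x,y,z):
    s=env.state(); C=Rm(s['tcp_rot']); d=tcp_for(x,y,z)-np.array(s['eef_pos'])
    cap=(T.T@(np.array(s['eef_pos'])-O)+[2,0,29.6])
    print('cap x,y,z in plate',[round(v,1) for v in (cap[2],-cap[1],cap[0])],'turn',R.from_matrix(C.T@T).as_rotvec().round(3),'shift cm (current tool)',(C.T@d/10).round(2),'in T',(T.T@d/10).round(2),'target',tcp_for(x,y,z).round(1))
    print('joints',np.array(s['joints']).round(2),'F in plate XYZ',[round(float(np.dot(s['ft_force'],a)),1) for a in (X,Y,Z)])
E
python3 -c "
from h import *; plan(-70,0,170)"
```

```text
cap x,y,z in plate [np.float64(-114.9), np.float64(-291.0), np.float64(233.1)] turn [-0.163  1.036  0.288] shift cm (current tool) [  9.72 -27.45   7.65] in T [ -6.31 -29.1    4.49] target [514.7  15.  207.3]
joints [-0.61  0.37  1.57 -0.    1.2   0.63] F in plate XYZ [0.9, 0.5, -1.7]
```

```bash
python3 -m inch '[[-0.0204,0.1295,0.036,0,0,0,1],[-0.0204,0.1295,0.036,0,0,0,1],[-0.0204,0.1295,0.036,0,0,0,1],[-0.0204,0.1295,0.036,0,0,0,1],[-0.0204,0.1295,0.036,0,0,0,1],[-0.0204,0.1295,0.036,0,0,0,1],[-0.0204,0.1295,0.036,0,0,0,1],[-0.0204,0.1295,0.036,0,0,0,1],[0,0,0,0,0,0,1]]';python3 -c "
from h import *; plan(-70,0,170)"
```

```text
t: 6.55
eef_pos: [512.0, -275.5, 280.3]
tcp_rot: [-3.13, -1.039, 0.01]
ft_force: [-0.1, 0.1, -2.6]
opening: 0.126
grip_force: 30.0
cap x,y,z in plate [np.float64(-114.1), np.float64(-290.3), np.float64(228.8)] turn [-0.002  0.009 -0.006] shift cm (current tool) [ -6.01 -28.99   4.52] in T [ -5.88 -29.03   4.41] target [514.7  15.  207.3]
joints [-0.96  0.28  2.17  1.63  0.8  -0.73] F in plate XYZ [1.3, 0.2, -2.3]
```

```bash
python3 -m inch '[[0,0.009,-0.006,0,-2,0,1],[0,0,0,0,-3,0,1],[0,0,0,0,-3,0,1],[0,0,0,0,-3,0,1],[0,0,0,0,-3,0,1],[0,0,0,0,-3,0,1],[0,0,0,0,-3,0,1],[0,0,0,0,-3,0,1],[0,0,0,0,-3,0,1],[0,0,0,0,-3,0,1],[0,0,0,0,0,0,1]]';python3 -c "
from h import *; plan(-70,0,170)"
```

```text
t: 7.92
eef_pos: [506.5, 17.1, 282.3]
tcp_rot: [3.137, -1.052, 0.035]
ft_force: [-0.1, -1.2, -1.7]
opening: 0.122
grip_force: 30.0
cap x,y,z in plate [np.float64(-114.6), np.float64(2.4), np.float64(230.9)] turn [-0.007 -0.004  0.007] shift cm (current tool) [-6.11  0.23  4.44] in T [-6.09  0.24  4.46] target [514.7  15.  207.3]
joints [-0.21  0.11  2.43  2.68  0.48 -1.28] F in plate XYZ [0.8, -1.2, -1.5]
```

```bash
python3 -m inch '[[-0.007,-0.004,0.007,-1,0.12,0,1],[0,0,0,-1.5,0.12,0,1],[0,0,0,-1.5,0,1,1],[0,0,0,-1.5,0,1.5,1],[0,0,0,-1.5,0,1.5,1],[0,0,0,0,0,1.5,1],[0,0,0,0,0,1.5,1],[0,0,0,0,0,0,1]]';python3 - <<'E'
from h import *
plan(-12,0,140)
p=env.read_camera('side'); save(p,'side2.png'); c=cloud(p)
q=env.read_camera('top'); d=cloud(q)
big=np.hstack([cv2.resize(a['img'][r:r+100,k:k+100],(400,400)) for a,r,k in [(p,150,270),(q,140,253)]]); cv2.imwrite('pics/c2.png',big[:,:,::-1])
for nm,a,cc in [('side',p,c),('top',q,d)]:
    hsv=cv2.cvtColor(a['img'],cv2.COLOR_RGB2HSV)
    m=(hsv[...,0]>20)&(hsv[...,0]<35)&(hsv[...,1]>120)&(abs(cc[...,0]-555)<95)&(abs(cc[...,1]-16)<90)&(cc[...,2]>80)
    P=(cc[m]-O)@np.array([X,Y,Z]).T
    print(nm,len(P),np.percentile(P,[1,50,99],axis=0).round(1))
E
```

```text
t: 8.93
eef_pos: [533.1, 11.9, 186.2]
tcp_rot: [3.141, -1.049, 0.016]
ft_force: [0.6, 0.4, -1.9]
opening: 0.127
grip_force: 30.0
cap x,y,z in plate [np.float64(-43.6), np.float64(-3.5), np.float64(160.9)] turn [ 0.005 -0.001 -0.003] shift cm (current tool) [-2.09 -0.36  3.16] in T [-2.09 -0.35  3.16] target [550.   15.7 152.3]
joints [-0.2   0.42  2.49  2.89  0.83 -1.51] F in plate XYZ [1.5, 0.4, -1.4]
side 185 [[-69.6 -58.6 136.3]
 [-62.5 -33.3 203.3]
 [-44.3  22.3 220.3]]
top 585 [[-70.5 -50.5 118.3]
 [-65.4  -0.6 188.9]
 [-46.3  48.7 219.1]]
```

View pics/c2.png

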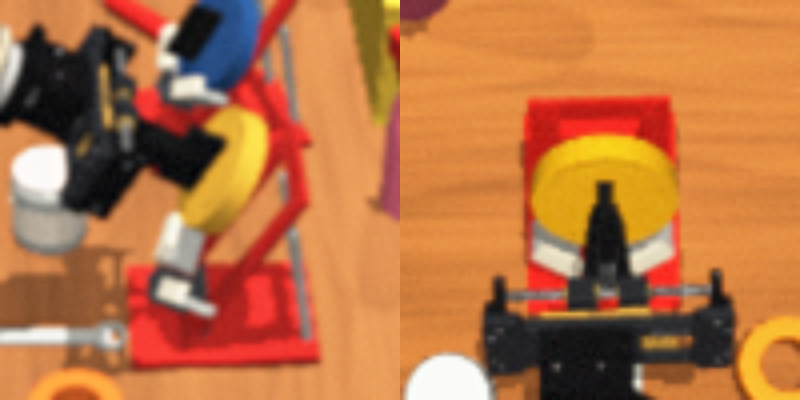

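Side crop: the cap stands parallel to the plate, just above the V. Top crop: it is nearly centred on the rack. Depth agrees with my model to about 3 mm.

```bash
python3 -m inch '[[0.005,-0.001,-0.003,0,-0.35,1,1],[0,0,0,-1,0,1.2,1],[0,0,0,-1,0,1.2,1],[0,0,0,-1,0,0.2,1],[0,0,0,-1,0,0,1],[0,0,0,0,0,0,1],[0,0,0,0,0,0,1]]';python3 -c "
from h import *; plan(-7,0,100)"
```

```text
t: 9.9
eef_pos: [543.6, 15.7, 133.9]
tcp_rot: [3.14, -1.048, 0.022]
ft_force: [0.0, -0.7, -2.2]
opening: 0.123
grip_force: 30.0
cap x,y,z in plate [np.float64(-8.3), np.float64(0.1), np.float64(120.9)] turn [ 0.    -0.001  0.001] shift cm (current tool) [-2.09  0.01  0.13] in T [-2.09  0.01  0.13] target [534.3  15.4 115.2]
joints [-0.18  0.6   2.51  2.94  1.01 -1.56] F in plate XYZ [1.1, -0.8, -1.9]
```

```bash
python3 -m inch '[[0,0,0,-0.6,0,0,1],[0,0,0,-0.5,0,0,1],[0,0,0,-0.4,0,0,1],[0,0,0,-0.3,0,0,1],[0,0,0,-0.2,0,0,1],[0,0,0,-0.2,0,0,1],[0,0,0,0,0,0,1],[0,0,0,0,0,0,1]]';python3 -c "
from h import *; plan(-7,0,90)"
```

```text
t: 10.9
eef_pos: [532.2, 15.4, 114.6]
tcp_rot: [3.14, -1.047, 0.022]
ft_force: [-0.2, 0.6, -2.5]
opening: 0.124
grip_force: 30.0
cap x,y,z in plate [np.float64(-8.5), np.float64(0.0), np.float64(98.4)] turn [0.001 0.    0.   ] shift cm (current tool) [-0.84  0.    0.15] in T [-0.84  0.    0.15] target [529.3  15.3 106.5]
joints [-0.19  0.67  2.55  2.94  1.12 -1.59] F in plate XYZ [1.1, 0.6, -2.3]
```

```bash
python3 -m inch '[[0,0,0,-0.2,0,0,1],[0,0,0,-0.2,0,0,1],[0,0,0,0,0,0,1]]';python3 -c "
from h import *; plan(-7,0,90)"
```

```text
t: 11.28
eef_pos: [530.0, 15.3, 110.8]
tcp_rot: [3.14, -1.047, 0.021]
ft_force: [0.1, 0.7, -1.5]
opening: 0.126
grip_force: 30.0
cap x,y,z in plate [np.float64(-8.5), np.float64(0.0), np.float64(94.1)] turn [0.001 0.001 0.   ] shift cm (current tool) [-0.41  0.    0.15] in T [-0.41  0.    0.15] target [529.3  15.3 106.5]
joints [-0.19  0.68  2.56  2.94  1.14 -1.59] F in plate XYZ [0.9, 0.7, -1.3]
```

```bash
python3 -m inch '[[0,0,0,-0.1,0,0,1],[0,0,0,-0.1,0,0,1],[0,0,0,0,0,0,1]]'; python3 -m inch '[[0,0,0,-0.1,0,0,1],[0,0,0,-0.1,0,0,1],[0,0,0,0,0,0,1]]';python3 -c "
from h import *; plan(-7,0,90)"
```

```text
t: 11.65
eef_pos: [529.1, 15.3, 109.2]
tcp_rot: [3.14, -1.047, 0.022]
ft_force: [-0.2, 0.8, -2.2]
opening: 0.126
grip_force: 30.0
t: 12.02
eef_pos: [528.1, 15.3, 107.5]
tcp_rot: [3.14, -1.047, 0.022]
ft_force: [0.1, 0.4, -1.4]
opening: 0.128
grip_force: 30.0
cap x,y,z in plate [np.float64(-8.5), np.float64(0.0), np.float64(90.2)] turn [0.001 0.    0.   ] shift cm (current tool) [-0.02  0.    0.15] in T [-0.02  0.    0.15] target [529.3  15.3 106.5]
joints [-0.19  0.7   2.56  2.94  1.16 -1.6 ] F in plate XYZ [0.8, 0.4, -1.2]
```

```bash
for i in 1 2; do :; done; python3 -m inch '[[0,0,0,-0.1,0,0,1],[0,0,0,-0.1,0,0,1],[0,0,0,0,0,0,1]]'; python3 -m inch '[[0,0,0,-0.1,0,0,1],[0,0,0,0,0,0,1]]'; python3 -c "
from h import *; plan(-7,0,90)
p=env.read_camera('side');q=env.read_camera('top'); 
big=np.hstack([cv2.resize(a['img'][r:r+80,k:k+80],(400,400)) for a,r,k in [(p,170,280),(q,150,263)]]); cv2.imwrite('pics/c3.png',big[:,:,::-1])"
```

```text
t: 12.4
eef_pos: [527.6, 15.1, 106.2]
tcp_rot: [3.14, -1.049, 0.021]
ft_force: [0.2, -1.4, 2.2]
opening: 0.125
grip_force: 30.0
t: 12.65
eef_pos: [527.5, 14.8, 105.9]
tcp_rot: [3.14, -1.051, 0.021]
ft_force: [3.3, -1.8, 5.8]
opening: 0.127
grip_force: 30.0
cap x,y,z in plate [np.float64(-8.2), np.float64(-0.4), np.float64(88.5)] turn [ 0.002 -0.003  0.   ] shift cm (current tool) [ 0.15 -0.04  0.12] in T [ 0.15 -0.04  0.12] target [529.3  15.3 106.5]
joints [-0.19  0.71  2.57  2.94  1.18 -1.6 ] F in plate XYZ [-0.1, -1.9, 6.7]
```

View pics/c3.png

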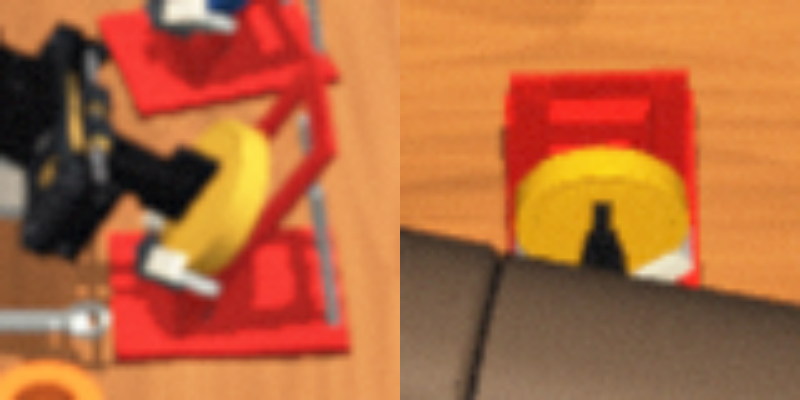

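The cap has touched the V at 88–89 mm, as predicted, and it's inside the lips. I'll ease off slightly and bring it to the plate.

```bash
python3 -m inch '[[0,0,0,0.1,0.04,0.2,1],[0,0,0,0,0,0.2,1],[0,0,0,0,0,0.2,1],[0,0,0,0,0,0,1]]'; python3 -m inch '[[0,0,0,0,0,0.1,1],[0,0,0,0,0,0,1]]';python3 -c "
from h import *; plan(0,0,89)"
```

```text
t: 13.25
eef_pos: [532.6, 14.7, 102.9]
tcp_rot: [3.14, -1.048, 0.021]
ft_force: [0.9, -4.6, 2.3]
opening: 0.126
grip_force: 30.0
t: 13.5
eef_pos: [533.4, 14.8, 102.5]
tcp_rot: [3.14, -1.048, 0.021]
ft_force: [-0.9, -4.4, 4.1]
opening: 0.126
grip_force: 30.0
cap x,y,z in plate [np.float64(-1.4), np.float64(-0.6), np.float64(88.5)] turn [ 0.001 -0.     0.   ] shift cm (current tool) [ 0.05 -0.06  0.14] in T [ 0.05 -0.06  0.14] target [534.9  15.4 102.1]
joints [-0.19  0.71  2.55  2.95  1.17 -1.6 ] F in plate XYZ [-2.9, -4.4, 3.1]
```

```bash
python3 -m inch '[[0,0,0,0,0.05,0.1,1],[0,0,0,0,0,0,1]]'; python3 -m inch '[[0,0,0,-0.05,0.04,0.05,1],[0,0,0,0,0,0,1],[0,0,0,0,0,0,1]]';python3 -c "
from h import *; plan(0,0,89)"
```

```text
t: 13.75
eef_pos: [533.6, 14.8, 102.2]
tcp_rot: [3.141, -1.047, 0.022]
ft_force: [-5.5, -2.5, 9.9]
opening: 0.127
grip_force: 30.0
t: 14.12
eef_pos: [533.6, 14.8, 102.2]
tcp_rot: [3.141, -1.049, 0.023]
ft_force: [-10.7, 0.5, 16.9]
opening: 0.123
grip_force: 30.0
cap x,y,z in plate [np.float64(-1.1), np.float64(-0.6), np.float64(88.4)] turn [-0.001 -0.002  0.001] shift cm (current tool) [ 0.06 -0.06  0.11] in T [ 0.06 -0.06  0.11] target [534.9  15.4 102.1]
joints [-0.19  0.71  2.55  2.94  1.17 -1.6 ] F in plate XYZ [-17.7, 0.7, 9.3]
```

Now it's seated against both the plate and the V. I'll relax the pressing, then open partway.

```bash
python3 -m inch '[[0,0,0,0,0,-0.06,1],[0,0,0,0,0,0,1]]'; python3 -m inch '[[0,0,0,0,0,0,0.6],[0,0,0,0,0,0,0.4],[0,0,0,0,0,0,0.2],[0,0,0,0,0,0,0.2],[0,0,0,0,0,0,0.2],[0,0,0,0,0,0,0.2]]';python3 - <<'E'
from h import *
plan(0,0,89)
p=env.read_camera('side');save(p,'side4.png')
cv2.imwrite('pics/c4.png',cv2.resize(p['img'][170:250,280:360],(400,400))[:,:,::-1])
E
```

```text
t: 14.38
eef_pos: [533.5, 14.7, 102.2]
tcp_rot: [3.141, -1.049, 0.023]
ft_force: [-4.3, 0.6, 11.4]
opening: 0.124
grip_force: 30.0
t: 15.12
eef_pos: [533.8, 14.1, 101.4]
tcp_rot: [3.14, -1.047, 0.022]
ft_force: [-0.1, 0.3, -0.1]
opening: 0.399
grip_force: 0.0
cap x,y,z in plate [np.float64(-0.6), np.float64(-1.3), np.float64(87.8)] turn [0.001 0.    0.   ] shift cm (current tool) [ 0.12 -0.13  0.06] in T [ 0.12 -0.13  0.06] target [534.9  15.4 102.1]
joints [-0.19  0.71  2.55  2.94  1.17 -1.6 ] F in plate XYZ [-0.0, 0.3, -0.1]
```

View pics/c4.png

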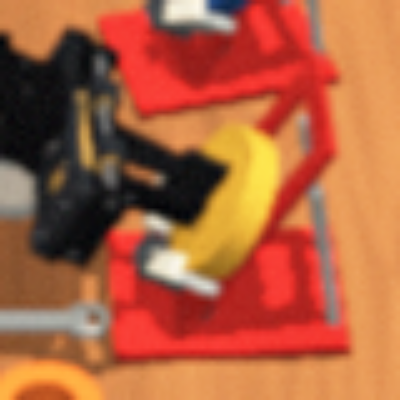

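The cap rests in the V against the plate, and the force reads zero. I'll retreat straight out along the tool axis, then up.

```bash
python3 -m inch '[[0,0,0,0,0,-0.5,0.2],[0,0,0,0,0,-1,0.2],[0,0,0,0,0,-1.5,0.2],[0,0,0,0,0,-1.5,0.2],[0,0,0,0,0,-1.5,0.2],[0,0,0,0,0,-1.5,0.2],[0,0,0,0.5,0,-1,0.2],[0,0,0,2,0,0,0.2],[0,0,0,3,0,0,0.2],[0,0,0,3,0,0,0.2],[0,0,0,3,0,0,0.2],[0,0,0,3,0,0,0.2],[0,0,0,0,0,0,0.2]]';python3 - <<'E'
from h import *
p=env.read_camera('side');q=env.read_camera('top')
for a in (p,q):
    cc=cloud(a); hsv=cv2.cvtColor(a['img'],cv2.COLOR_RGB2HSV)
    m=(hsv[...,0]>20)&(hsv[...,0]<35)&(hsv[...,1]>120)&(abs(cc[...,0]-555)<95)&(abs(cc[...,1]-16)<90)&(cc[...,2]>30)
    P=(cc[m]-O)@np.array([X,Y,Z]).T
    print(len(P),np.percentile(P,[1,50,99],axis=0).round(1))
big=np.hstack([cv2.resize(a['img'][r:r+80,k:k+80],(400,400)) for a,r,k in [(p,170,280),(q,150,263)]]); cv2.imwrite('pics/c5.png',big[:,:,::-1])
print(env.state()['ft_force'])
E
```

```text
t: 16.8
eef_pos: [532.9, 14.2, 271.6]
tcp_rot: [3.138, -1.051, 0.024]
ft_force: [-0.4, 0.1, -0.3]
opening: 0.399
grip_force: 0.0
158 [[-26.  -54.7  61.1]
 [-17.5 -29.  132.7]
 [ -0.4  24.7 148.3]]
406 [[-29.7 -49.7  44.9]
 [-21.6   0.4 124.7]
 [ -2.9  52.1 148.8]]
[-1.09274437  0.470506    0.10550895]
```

View pics/c5.png

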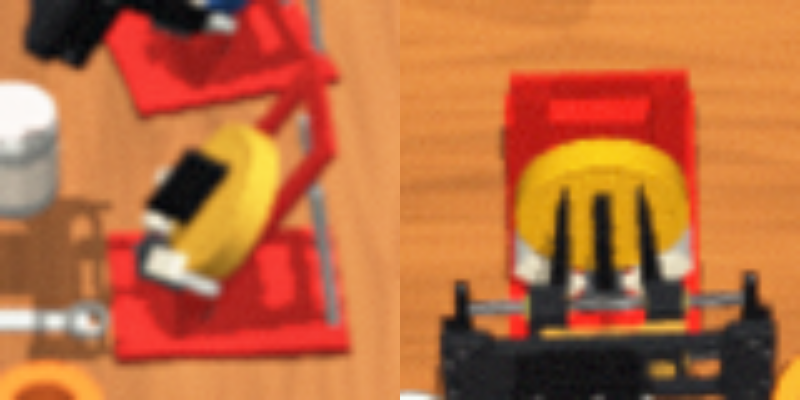

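The cap stands in the V with its fin out. Its top face is about 22 mm off the plate, so the skirt lies flat, and the gripper is clear above.

```bash
python3 -c "
from cell import env; print(env.job_done())"
```

```text
the job is handed in; nothing more can be done
None
```

The yellow cap now stands in the empty rack's V, skirt flat on the leaning plate and fin facing out; I handed the job in at about 17 s, and no verdict came back.

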